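# Set the length stop of a DIN-rail cutter

## Robot

A 7-joint arm with a two-finger parallel gripper is mounted at the origin on the work surface. World frame = base frame: x ahead of the robot, y to its left, z up, the work surface at z = 0. Lengths are in m, angles in rad, forces in N, time in s.
With the tool pointing down it reaches from about 0.425 to 0.925 m from the base axis. Payload 6.8 kg.
Tool frame: the origin (TCP) lies between the finger pads; the fingertips stand r.tips_ahead ahead of it and the grasp point (between the pads) lies 5 mm behind it (r.tips_ahead is the distance from the TCP to the fingertips, in m); z points along the fingers, y is the line along which they close (so a half turn about z gives the same grasp; the last joint's range is limited). The gripper opens to 85 mm and grips with 20 to 120 N. Pads are 22 mm wide; open, the fingers measure 114 mm over their backs; the gripper's body (76 mm by 85 mm) begins 54 mm behind the grasp point. The pads swing forward as they close: fully open they stand 13 mm farther back than shut.
Start: joints at [-1.256, 0.477, 0.022, 1.555, -0.011, 1.109, -0.083], TCP at [0.277, 0.616, 0.245] pointing down, gripper open.
Joint ranges: [-2.96, 2.96], [-0.34, 2.1], [-1.41, 1.46], [0.24, 2.44], [-1.37, 4.51], [0.17, 1.92], [-2.96, 2.96]. Speed limits (rad/s): [2.39, 2.39, 3.14, 3.14, 3.14, 3.14, 3.14].

## Interface

Orientations are given as a rotation vector (axis times angle).
In Python, from bench import r gives the robot as it stands.
- The arm moves only by the tool move_arm, never from a script. Its argument "rows" is one flat list of numbers, 4 for each row, row after row: the shift along the tool's x, y, z in cm, then the turn about the tool's z in degrees. In form: [tx, ty, tz, twist, tx, ty, tz, twist, ...]. A call has 1 to 10 rows; each row is the pose to reach, as a shift and turn from the pose commanded when the call began, along the tool's axes at that moment; what a row does not reach only later rows make up. A row lasts 1/8 s, in which the tool goes at most 62.5 mm and 10.7 degrees, less where a joint would pass 70% of its speed; a pose out of reach is approached as far as the arm can. A call with a gripper value outside its range is refused whole. "fingers" is the opening, from 0 (shut) to 1 (fully open), set as the call begins (left out, the last holds). The fingers move at their own pace and stop on an object; "newtons" is the grip in N (left out, the last holds). Time passes only in rows, so rows that repeat a pose let the fingers close. It gives the time, the measured TCP pose, the force, the opening and the grip force at its end, in the units of the state.
- r.get_obs(): the state, without advancing time (a new reading comes with each control period).
- r.grab_frame(name): name is "scene" or "top"; returns the picture (420x560x3 uint8, blue, green, red); there is no depth.
- r.camera_params(name): a dict with "fx", "fy", "cx", "cy" (pixels), "world_from_camera" (4x4, takes a point from camera to world coordinates). Camera axes: x right, y down, z forward; pixel columns grow to the right and rows downward; lengths in m; the calibration is good to about 2 mm. A picture is of the moment at which its call begins. camera_params takes no time and is no camera call.
- r.hand_in(): hands the job in; it is judged then, once.
The state is a dict: "clock": time; "joints": joint angles; "qvel": joint speeds; "tau": joint torques, N m; "tcp_pos": TCP position; "orientation": TCP orientation; "contact_force": force on the tool from outside, world axes, zero at the start; "moment": the same for the moment, N m; "grip_width": finger opening in m; "gripper_force": force on a finger pad.
Only numpy, scipy, OpenCV 4.12 (cv2) and the standard library are available. Lean on these libraries where they do the work, as an engineer would, in place of code of your own. Each camera call takes 0.05 s, during which the arm holds its last target. There are 200 camera calls.

## Task

A blank of mounting rail is held in the rail cutter at the length wanted; set the cutter's length stop to it. Loosen the stop's clamp lever, slide the stop along its bar until it butts against the end of the blank without shoving the blank out of place, then turn the lever back until the clamp is firmly tight, without forcing it. Leave the breaker, the downlight and the two halogen capsules where they lie.

Things in the scene. Friction and masses are not known exactly. Their poses are not given: they have to be found in the camera images.
- cutter: Bench cutter for mounting rail, with its length-stop bar, fixed to the shelf. Origin on the shelf under the middle of the bar; its y axis runs along the bar towards the cutter head. The bar is an aluminium profile 40 mm wide, top 30 mm above the shelf, y from -210 to +190 mm.
- die_face (a point): Where the blank enters the cutter head, y = +190 mm of the cutter, 34 mm above the shelf. Beyond it the grey steel head, 96 mm wide, 125 mm tall; its own hand lever slopes up and away from y = +290 mm, to 250 mm high at +535 mm.
- blank_end (a point): Middle of the free end of the steel top-hat rail blank, 35 mm wide, 7.5 mm high, lying on the bar (top 38 mm above the shelf). It sticks out 110 to 190 mm from the cutter head towards -y of the cutter. It is held in the cutter by friction only and shifts along the bar if pushed with more than about 22 N.
- stop_face (a point): Point on the stop's face that meets the blank, at the height of the blank's end: a steel plate 35 mm wide, 31 to 61 mm above the shelf, on the +y side of the stop. Axes as the cutter.
- lever_hub (a point): On the upright axis of the clamp lever's screw, over the middle of the stop (24 mm behind its face), at the height of the lever's grip, 83.6 mm above the shelf. The black hub below it is 23 mm across, top 77 mm above the shelf. Moves with the stop; does not turn with the lever.
- lever_knob (a point): Middle of the grip at the end of the black clamp lever, 59 mm out from the screw's axis, 83.6 mm above the shelf: a level round bar 13.6 mm thick (underside 77 mm above the shelf), from 48 mm out to a rounded end 77 mm out. Nearer the hub the arm is 11 mm thick and slopes down.
- lever (a joint): Clamp lever's angle, rad: 0 pointing to -y of the cutter (along the bar, away from the head), growing clockwise seen from above, 1.57 pointing to -x. Clockwise tightens. Range -0.4 to 3.0; stays where left; turns stiffly, free at 5 to 7 N at the grip. Starts tight near 1.72. The bar is worn to a taper: elsewhere the clamp bites at another angle, 1.0 to 1.95: find it by feel.
- clamp_pad: Small pad inside the bar under the stop, out of sight, not to be handled; the lever's eccentric presses it sideways on the wall of the bar's slot. Below about 0.4 rad it is clear of the wall. From first bite the push needed at the grip climbs from 5-7 N to firmly tight, 10 to 11 N, over about 0.5 rad; 13 N or more is forcing it. Let go, the lever springs back up to 0.4 rad and holds.
- stop (a joint): Place of the stop along the bar, m, growing towards the head. The stop is an aluminium saddle over the bar, 52 mm wide across the bar, 40 mm long along it, flat top 54.6 mm above the shelf, cheeks down to 9 mm. Loosened, it slides with about 5 N; clamped, it grips the bar.
- blank (a joint): How far the blank sticks out of the cutter head beyond 110 mm, m.
- breaker: Orange single-pole circuit breaker lying flat, 86 x 77 x 18 mm. Bystander. Origin under its middle.
- downlight: Stubby white LED downlight lying on its side, 75 mm across, 75 mm long. Bystander. Origin under its middle.
- capsule_a: Glass halogen capsule lamp lying on its side, 13 mm thick, 50 mm long. Bystander.
- capsule_b: The other halogen capsule, the same. Bystander.
- slot_wall: The worn inner wall of the bar's slot that the clamp pad presses on; out of sight, nothing to handle.

How it is judged:
On the way, in this order (a step that is already met when the one before it is completed fails the run):
1. the clamp is loosened: its pad no longer presses on the bar (contact force between clamp_pad and slot_wall below 1 N), for 0.2 s.
2. the stop's face is at the end of the blank, within 2 mm (y of stop_face in the frame of blank_end between -0.002 and 0.002 m), for 0.2 s.
At the end, for the whole second after the job is handed in: The stop's face is within 2 mm of the blank's end, the clamp, let go, is firmly tight (its pad presses on the bar with more than 30 N; about 10 N at the lever's grip gives this), and the blank has not shifted by 3 mm or more (all of step 2 and contact force between clamp_pad and slot_wall above 30 N and distance of blank_end from where it was at the start of the episode below 0.003 m); the robot touches nothing.
It fails at once if the blank is shoved 5 mm or more out of place (distance of blank_end from where it was at the start of the episode above 0.005 m).
It fails at once if the breaker is moved by more than 20 mm (distance of breaker from where it was at the start of the episode above 0.02 m).
It fails at once if the downlight is moved by more than 20 mm (distance of downlight from where it was at the start of the episode above 0.02 m).
It fails at once if a halogen capsule is moved by more than 20 mm (distance of any of capsule_a, capsule_b from where it was at the start of the episode above 0.02 m).
It fails at once if the clamp is forced: its pad presses on the bar with more than 155 N (from about 13 N pushed at the lever's grip) (contact force between clamp_pad and slot_wall above 155 N).
It also fails if it takes over 61 s, if anything falls off the work surface, if the arm or the gripper's body presses on something with over 40 N, if the wrist force passes 120 N, or if a joint passes its speed limit or range.

## Working session

There is one attempt and no reset: what is moved stays moved. The work goes in short steps, Python scripts to look and compute and a tool call to move; the robot and the scene stay as the last step left them, time stands still between calls to the robot, and variables do not carry over. Pictures are saved under pics/ and viewed, at most 10 in all, crops included, and the job is handed in when it is done.

Besides the shell and the picture viewer there is one more tool, called after ">>>" in YAML: its name, and indented under it one key for each argument. move_arm: Moves the arm, as the interface text tells. Its arguments: {"type":"object","properties":{"rows":{"type":"array"},"fingers":{"type":"number"},"newtons":{"type":"number"}},"required":["rows"]}

```bash
mkdir -p pics
python3 - <<'E'
from bench import r
import cv2
for n in("scene","top"):
    cv2.imwrite(f"pics/{n}0.png",r.grab_frame(n)); p=r.camera_params(n); print({k:(v.round(3).tolist() if hasattr(v,'round') and hasattr(v,'tolist') else v) for k,v in p.items()})
o=r.get_obs(); print(o, r.tips_ahead)
E
```

```text
{'fx': 395.68743645933284, 'fy': 395.68743645933284, 'cx': 277.20287173347003, 'cy': 211.61624400128548, 'world_from_camera': [[-0.628, 0.434, -0.646, 1.046], [0.778, 0.332, -0.534, 0.368], [-0.018, -0.838, -0.546, 0.493], [0.0, 0.0, 0.0, 1.0]]}
{'fx': 452.2587497435016, 'fy': 452.2587497435016, 'cx': 281.6654263784619, 'cy': 207.47221700737347, 'world_from_camera': [[-0.01, -0.994, 0.105, 0.511], [-0.999, 0.006, -0.044, 0.007], [0.043, -0.106, -0.993, 0.772], [0.0, 0.0, 0.0, 1.0]]}
{'clock': 0.1, 'joints': array([-1.2561365 ,  0.47772407,  0.02234191,  1.55638349, -0.01148812,
        1.10928024, -0.08310852]), 'qvel': array([-0.00230636, -0.00110251, -0.00126374, -0.00356091, -0.00152487,
        0.00096733, -0.00034469]), 'tau': array([ 4.11379311e-03, -5.97761142e+01,  1.61363594e+00, -2.81955421e+01,
        1.28462017e-02,  5.03115487e-03,  4.84953466e-05]), 'tcp_pos': array([0.27673627, 0.61509133, 0.2444054 ]), 'orientation': array([-6.59062728e-01, -3.07145803e+00,  2.59537364e-03]), 'contact_force': array([ 0.47008928,  0.45407565, -0.22757545]), 'moment': array([ 0.05383361, -0.02575809,  0.03777658]), 'gripper_force': 0.0, 'grip_width': 0.0857476565935074} 0.014
```

View pics/scene0.png

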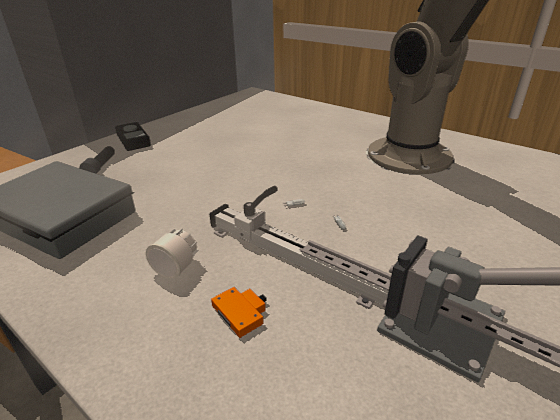

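View pics/top0.png

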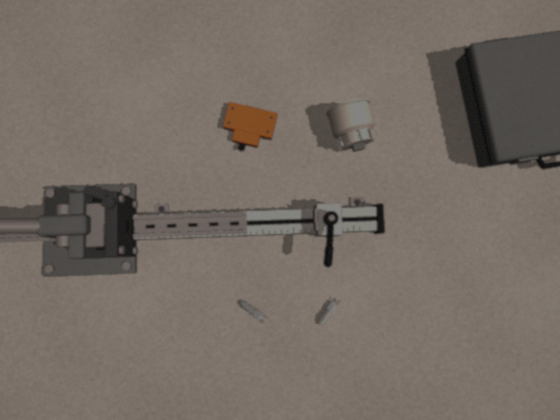

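Scene: the head is at the left of the top view (x≈135), the blank's end near (246,223), the stop near (328,218), and the lever points down to ~(328,262). I'll zoom in for exact pixels.

```bash
python3 - <<'E'
import cv2
i=cv2.imread("pics/top0.png")
cv2.imwrite("pics/c0.png",cv2.resize(i[190:280,230:390],None,fx=5,fy=5,interpolation=cv2.INTER_CUBIC))
E
cat > h.py <<'E'
from bench import r
import numpy as np
def pix(n,u,v,z):
    p=r.camera_params(n);T=np.array(p["world_from_camera"])
    d=T[:3,:3]@[(u-p["cx"])/p["fx"],(v-p["cy"])/p["fy"],1]
    return T[:3,3]+d*(z-T[2,3])/d[2]
E
python3 - <<'E'
from h import *
for a in [("hub",331,218,.077),("blankend",246,223,.038),("tip",328,264,.0836),("barR",377,218,.03),("die",137,226,.038)]: print(a[0],pix("top",*a[1:]).round(4))
E
```

```text
hub [ 0.5674 -0.0999  0.077 ]
blankend [0.5634 0.0329 0.038 ]
tip [ 0.4968 -0.0928  0.0836]
barR [ 0.5708 -0.1841  0.03  ]
die [0.5598 0.2074 0.038 ]
```

View pics/c0.png

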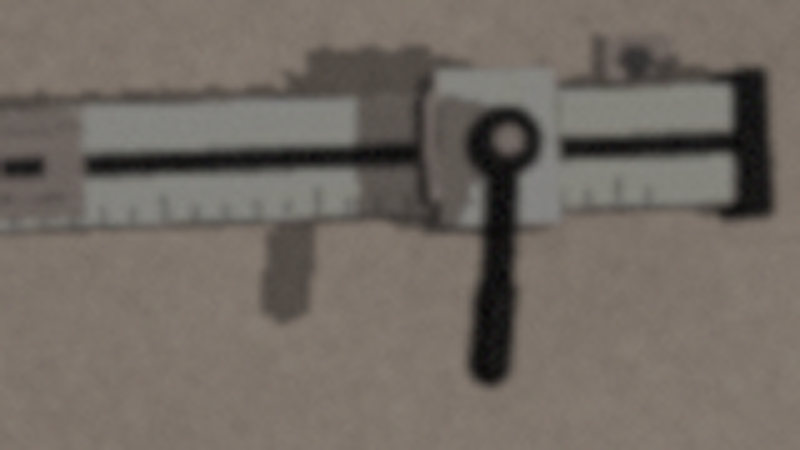

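```bash
cat >> h.py <<'E'
from scipy.spatial.transform import Rotation as R
def c2(u,v,z): return pix("top",230+(u+.5)/5-.5,190+(v+.5)/5-.5,z)
def to_tool(target,fwd):
    """shift in tool axes (cm) to target and twist (deg) so tool y is perpendicular to horizontal dir fwd"""
    o=r.get_obs();M=R.from_rotvec(o["orientation"]).as_matrix()
    s=M.T@(np.array(target)-o["tcp_pos"])*100
    f=M.T@np.array([*fwd,0]); a=np.degrees(np.arctan2(f[1],f[0]))
    a=(a+90)%180-90
    return s.round(2),round(a,1)
E
python3 - <<'E'
from h import *
a=c2(85,165,.03);b=c2(735,143,.03);d=(a-b)[:2];d/=np.linalg.norm(d);print("bar dir",d,"yaw",np.arctan2(d[1],d[0])-np.pi/2)
hub=c2(504,140,.077);kn=c2(491,343,.0836);tip=c2(489,383,.0836);be=c2(83,163,.038)
print(hub,kn,tip,be, np.hypot(*(tip-hub)[:2]))
X=np.array([d[1],-d[0]])
l=(tip-hub)[:2];print("lever ang",np.arctan2(-l@X,-l@d))
print("gap",(be-hub)[:2]@d-.024)
M=R.from_rotvec(r.get_obs()["orientation"]).as_matrix();print(M.round(3))
u=l/np.linalg.norm(l);t=[*(hub[:2]+.061*u),.078];print(t,to_tool(t,u))
E
```

```text
bar dir [-0.02694103  0.99963702] yaw 0.026944292964436567
[ 0.56805616 -0.09898537  0.077     ] [ 0.50559083 -0.09265642  0.0836    ] [ 0.49353006 -0.09179188  0.0836    ] [0.56469947 0.03261139 0.038     ] 0.0748724661238179
lever ang 1.6939656000108376
gap 0.10763942159952142
[[-0.912  0.41  -0.001]
 [ 0.41   0.912 -0.002]
 [-0.    -0.002 -1.   ]]
[np.float64(0.507338351129191), np.float64(-0.09312470040782904), 0.078] (array([-50.08, -55.1 ,  16.74]), np.float64(-18.7))
```

>>> move_arm:
  rows: [-4.5, -5, 0, -2, -9, -10, 0, -4, -13.5, -15, 0, -6, -18, -20, 0, -8, -22.5, -25, 0, -10, -27, -30, 0, -12, -31.5, -35, 0, -14, -36, -40, 0, -16, -39, -43, 0, -18.7, -40, -44, 0, -18.7]
  fingers: 0.45

```text
clock: 1.35
tcp_pos: [0.4615, 0.0465, 0.2453]
orientation: [0.157, 3.138, -0.001]
contact_force: [0.1, -0.1, -0.4]
grip_width: 0.0384
gripper_force: 0.0
```

Run:
```python
from h import *
print(to_tool([.5073,-.0931,.078],[-.996,.0965]),r.get_obs()["grip_width"])
```

```text
(array([ -5.96, -13.43,  16.74]), np.float64(-0.2)) 0.03840467841434318
```

>>> move_arm:
  rows: [-2, -4.5, 0, 0, -4, -9, 0, 0, -6, -13.4, 0, 0, -6, -13.4, 3, 0, -6, -13.4, 7, 0, -6, -13.4, 11, 0, -6, -13.4, 14, 0, -6, -13.4, 16, 0, -6, -13.4, 16.7, 0, -6, -13.4, 16.7, 0]

```text
clock: 2.6
tcp_pos: [0.5079, -0.089, 0.0782]
orientation: [-0.151, -3.137, 0.0]
contact_force: [0.3, -0.4, -0.5]
grip_width: 0.0384
gripper_force: 0.0
```

Run:
```python
from h import *
import cv2
a=r.grab_frame("top")[150:300,230:390];b=r.grab_frame("scene")[140:290,190:350]
cv2.imwrite("pics/d1.png",cv2.resize(np.hstack([a,b]),None,fx=2.5,fy=2.5,interpolation=cv2.INTER_CUBIC))
```

```text
(no output)
```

View pics/d1.png

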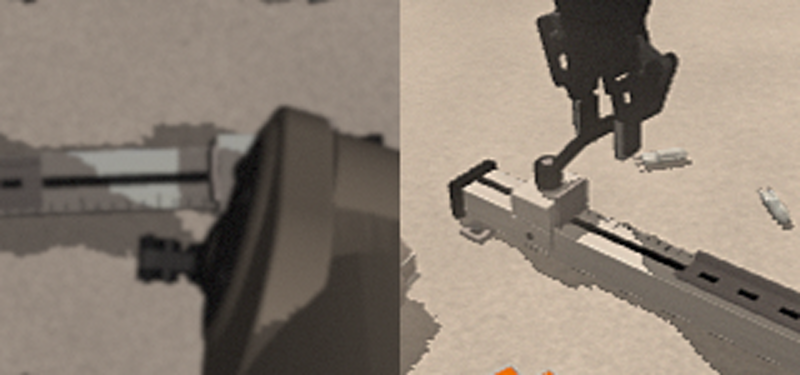

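The lever's grip sits between the fingers. Loosening it in an arc.

>>> move_arm:
  rows: [0, -0.53, 0, -5, -0.1, -1.06, 0, -10, -0.2, -1.58, 0, -15, -0.37, -2.09, 0, -20, -0.57, -2.58, 0, -25, -0.82, -3.05, 0, -30, -1.1, -3.5, 0, -35, -1.43, -3.92, 0, -40, -1.79, -4.31, 0, -45, -2.18, -4.67, 0, -50]

```text
clock: 3.95
tcp_pos: [0.5188, -0.1359, 0.0772]
orientation: [1.189, -2.896, -0.012]
contact_force: [-10.5, 5.1, 0.6]
grip_width: 0.0384
gripper_force: 5.3
```

Run:
```python
from h import *
import cv2
a=r.grab_frame("top")[150:300,230:390];b=r.grab_frame("scene")[140:290,190:350]
cv2.imwrite("pics/d2.png",cv2.resize(np.hstack([a,b]),None,fx=2.5,fy=2.5,interpolation=cv2.INTER_CUBIC))
o=r.get_obs();M=R.from_rotvec(o["orientation"]).as_matrix();print(M.round(3),o["tcp_pos"],M.T@o["contact_force"])
```

```text
[[-0.712 -0.702 -0.007]
 [-0.702  0.712  0.002]
 [ 0.003  0.006 -1.   ]] [ 0.52170132 -0.13656621  0.07773182] [-0.8273577   5.05945926  0.11043886]
```

View pics/d2.png

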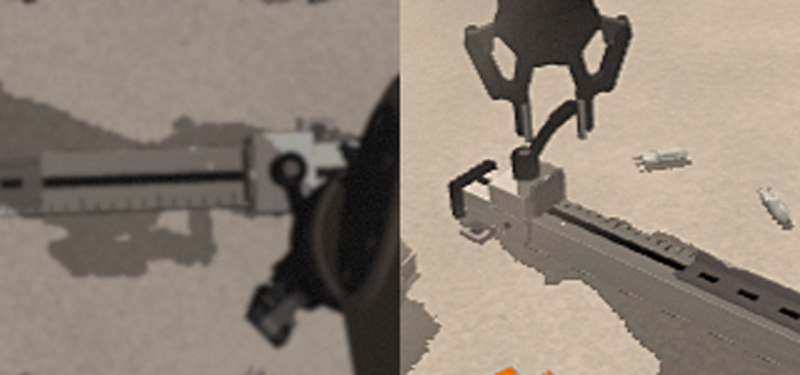

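The stop slid about 25 mm towards -y: the hub is now at crop (291,170), and the lever lies against the right finger but has barely turned. I'll work out the lever angle, then grip the knob and turn it rigidly.

Run:
```python
from h import *
def tc(u,v,z): return pix("top",230+u/2.5,150+v/2.5,z)
def sc(u,v,z): return pix("scene",190+(u-400)/2.5,140+v/2.5,z)
h=tc(290,168,.077);h2=sc(523,153,.079);t=sc(574,103,.0836)
print(h,h2,t)
d=np.array([-.0269,.9996]);X=np.array([d[1],-d[0]])
for q in(h,h2):
  l=(t-q)[:2];print(np.hypot(*l),np.arctan2(-l@X,-l@d))
```

```text
[ 0.56851938 -0.12336427  0.077     ] [ 0.57363529 -0.12032266  0.079     ] [ 0.49242813 -0.13667275  0.0836    ]
0.07724631442647767 1.4245504488200802
0.08283675195243907 1.3990187012076643
```

Run:
```python
from h import *
print(to_tool([.509,-.1343,.078],[-.985,-.177]))
```

```text
(array([ 0.75,  1.05, -0.02]), np.float64(34.4))
```

>>> move_arm:
  rows: [0.2, 0.3, 0, 10, 0.5, 0.6, 0, 20, 0.7, 0.9, 0, 30, 0.75, 1.05, 0, 34.4, 0.75, 1.05, 0, 34.4]

```text
clock: 4.68
tcp_pos: [0.513, -0.1352, 0.0791]
orientation: [-0.277, 3.128, -0.001]
contact_force: [-0.1, -0.0, -0.1]
grip_width: 0.0382
gripper_force: 0.0
```

>>> move_arm:
  rows: [0, 0, 0, 0, 0, 0, 0, 0, 0, 0, 0, 0, 0, 0, 0, 0]
  fingers: 0.1
  newtons: 70

```text
clock: 5.18
tcp_pos: [0.5127, -0.1351, 0.0787]
orientation: [-0.277, 3.129, 0.001]
contact_force: [-1.6, 1.5, 5.5]
grip_width: 0.0113
gripper_force: 68.2
```

Run:
```python
from h import *
import cv2
a=r.grab_frame("top")[150:300,230:390];b=r.grab_frame("scene")[140:290,190:350]
cv2.imwrite("pics/d3.png",cv2.resize(np.hstack([a,b]),None,fx=2.5,fy=2.5,interpolation=cv2.INTER_CUBIC))
o=r.get_obs();M=R.from_rotvec(o["orientation"]).as_matrix();print(M.round(3),o["tcp_pos"],M.T@o["contact_force"],o["moment"])
```

```text
[[-0.985 -0.175  0.   ]
 [-0.175  0.985  0.001]
 [-0.     0.    -1.   ]] [ 0.51265901 -0.13513316  0.07868672] [ 1.86752458  2.12669697 -5.49861297] [ 0.42156143  0.31945021 -0.01959044]
```

View pics/d3.png

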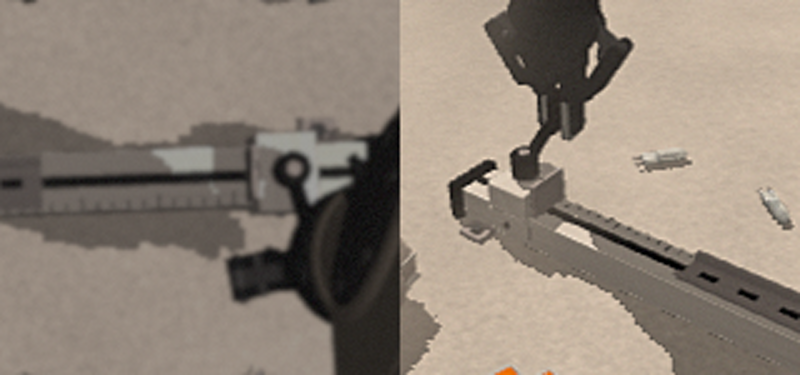

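Gripped. Turning the lever rigidly about the hub down to ~0.15 rad, easing +y at the end.

>>> move_arm:
  rows: [-0.05, -0.73, 0, -7.2, -0.18, -1.44, 0, -14.4, -0.41, -2.14, 0, -21.6, -0.72, -2.79, 0, -28.8, -1.11, -3.41, 0, -36, -1.57, -3.97, 0, -43.2, -2.19, -3.98, 0, -50.4, -2.86, -3.92, 0, -57.6, -3.59, -3.77, 0, -64.8, -4.36, -3.55, 0, -72]

```text
clock: 6.52
tcp_pos: [0.5606, -0.1658, 0.079]
orientation: [2.061, -2.365, 0.003]
contact_force: [-6.6, -5.2, 2.9]
grip_width: 0.0115
gripper_force: 68.1
```

>>> move_arm:
  rows: [0, 0, 0, 0, 0, 0, 0, 0]

```text
clock: 6.78
tcp_pos: [0.5611, -0.1652, 0.0788]
orientation: [2.06, -2.37, 0.002]
contact_force: [-3.0, -3.5, 6.2]
grip_width: 0.0116
gripper_force: 69.1
```

Run:
```python
from h import *
import cv2
a=r.grab_frame("top")[150:300,230:390];b=r.grab_frame("scene")[140:290,190:350]
cv2.imwrite("pics/d4.png",cv2.resize(np.hstack([a,b]),None,fx=2.5,fy=2.5,interpolation=cv2.INTER_CUBIC))
o=r.get_obs();M=R.from_rotvec(o["orientation"]).as_matrix();print(M.round(3),o["tcp_pos"],o["contact_force"],o["moment"])
```

```text
[[-0.139 -0.99  -0.001]
 [-0.99   0.139 -0.002]
 [ 0.002  0.    -1.   ]] [ 0.56106611 -0.16519809  0.07875795] [-2.34968124 -3.1582195   5.63296381] [-0.75276904  0.65761357  0.11922576]
```

View pics/d4.png

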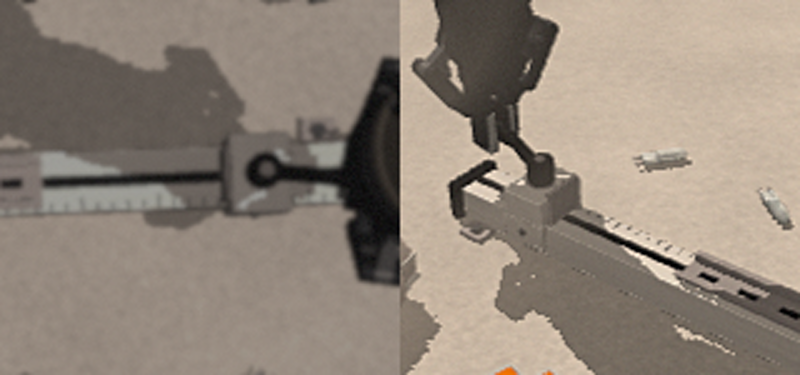

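Lever is at ≈0.17 rad (hub at crop (264,168), arm pointing along -y). Now sliding the stop towards the blank, about 115 mm away.

>>> move_arm:
  rows: [-1, 0.17, 0, 0, -2.2, 0.37, 0, 0, -3.5, 0.59, 0, 0, -4.8, 0.81, 0, 0, -6.1, 1.03, 0, 0, -7.4, 1.25, 0, 0, -8.4, 1.41, 0, 0, -9.2, 1.55, 0, 0, -9.8, 1.65, 0, 0, -10, 1.68, 0, 0]

```text
clock: 8.12
tcp_pos: [0.5582, -0.0634, 0.0787]
orientation: [2.06, -2.369, 0.002]
contact_force: [-3.0, -5.2, 8.8]
grip_width: 0.0111
gripper_force: 69.2
```

Run:
```python
from h import *
import cv2
a=r.grab_frame("top")[185:260,220:320]
cv2.imwrite("pics/d5.png",cv2.resize(a,None,fx=8,fy=8,interpolation=cv2.INTER_CUBIC))
o=r.get_obs();M=R.from_rotvec(o["orientation"]).as_matrix();print(M.round(3),o["tcp_pos"],o["contact_force"],o["moment"])
```

```text
[[-0.139 -0.99  -0.001]
 [-0.99   0.139 -0.003]
 [ 0.003  0.001 -1.   ]] [ 0.55814392 -0.0632439   0.07867946] [-3.17729421 -4.44174249  6.66032709] [-0.80241845  0.75433505  0.0698729 ]
```

View pics/d5.png

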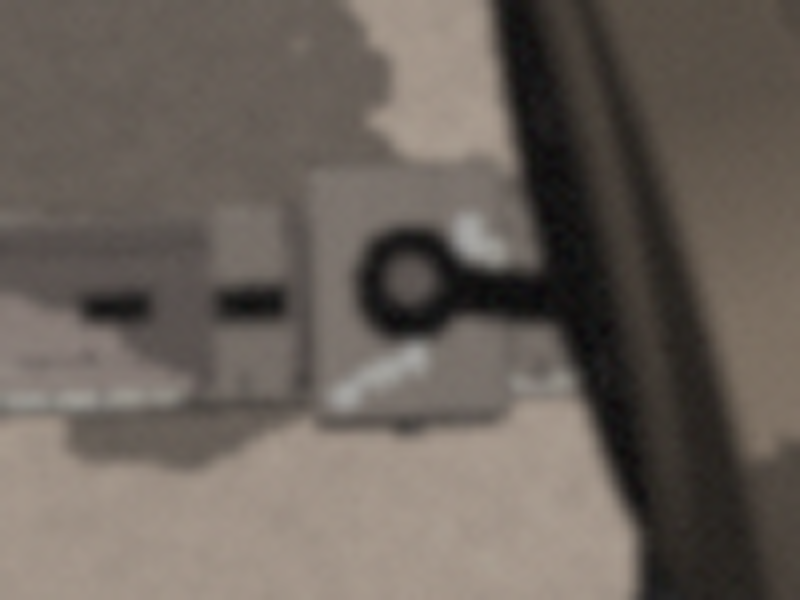

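Stop approaching: blank end at x≈211, hub at x≈410 in the crop, leaving about 15 mm. Closing to ~4 mm, then creeping.

>>> move_arm:
  rows: [-0.3, 0.05, 0, 0, -0.6, 0.1, 0, 0, -0.9, 0.15, 0, 0, -1.1, 0.18, 0, 0, -1.15, 0.19, 0, 0]

```text
clock: 8.8
tcp_pos: [0.5579, -0.0521, 0.0787]
orientation: [2.059, -2.369, 0.002]
contact_force: [-4.4, -6.0, 9.0]
grip_width: 0.0114
gripper_force: 69.2
```

>>> move_arm:
  rows: [-0.1, 0.02, 0, 0, -0.1, 0.02, 0, 0]

```text
clock: 9.05
tcp_pos: [0.5578, -0.0511, 0.0787]
orientation: [2.059, -2.369, 0.002]
contact_force: [-4.4, -3.8, 6.9]
grip_width: 0.0116
gripper_force: 69.2
```

>>> move_arm:
  rows: [-0.1, 0.02, 0, 0, -0.1, 0.02, 0, 0]

```text
clock: 9.3
tcp_pos: [0.5578, -0.0501, 0.0787]
orientation: [2.059, -2.369, 0.002]
contact_force: [-3.8, -6.0, 6.7]
grip_width: 0.0109
gripper_force: 69.2
```

>>> move_arm:
  rows: [-0.05, 0.01, 0, 0, -0.1, 0.02, 0, 0, -0.1, 0.02, 0, 0]

```text
clock: 9.68
tcp_pos: [0.5578, -0.0492, 0.0787]
orientation: [2.059, -2.369, 0.002]
contact_force: [-2.9, -4.8, 8.3]
grip_width: 0.0117
gripper_force: 69.2
```

>>> move_arm:
  rows: [-0.05, 0.01, 0, 0, -0.05, 0.01, 0, 0]

```text
clock: 9.93
tcp_pos: [0.5578, -0.0486, 0.0787]
orientation: [2.059, -2.369, 0.002]
contact_force: [-3.1, -6.0, 8.0]
grip_width: 0.0113
gripper_force: 69.2
```

>>> move_arm:
  rows: [-0.05, 0.01, 0, 0, -0.05, 0.01, 0, 0]

```text
clock: 10.18
tcp_pos: [0.5577, -0.0482, 0.0787]
orientation: [2.059, -2.369, 0.002]
contact_force: [-2.9, -4.9, 7.1]
grip_width: 0.0111
gripper_force: 69.2
```

>>> move_arm:
  rows: [-0.05, 0.01, 0, 0, -0.05, 0.01, 0, 0]

```text
clock: 10.42
tcp_pos: [0.5577, -0.048, 0.0787]
orientation: [2.059, -2.369, 0.003]
contact_force: [-3.6, -6.0, 6.9]
grip_width: 0.0116
gripper_force: 69.2
```

>>> move_arm:
  rows: [-0.05, 0.01, 0, 0, -0.05, 0.01, 0, 0]

```text
clock: 10.68
tcp_pos: [0.5577, -0.048, 0.0787]
orientation: [2.058, -2.369, 0.003]
contact_force: [-3.8, -6.7, 7.3]
grip_width: 0.0113
gripper_force: 69.2
```

Run:
```python
from h import *
import cv2
a=r.grab_frame("top")[190:250,225:305];b=r.grab_frame("scene")[180:270,230:350]
a=cv2.resize(a,(800,600),interpolation=cv2.INTER_CUBIC)[100:450]
b=cv2.resize(b,(800,600),interpolation=cv2.INTER_CUBIC)[150:400]
cv2.imwrite("pics/d6.png",np.vstack([a,b]))
print(r.get_obs()["tcp_pos"],r.get_obs()["contact_force"])
```

```text
[ 0.55771263 -0.04801528  0.07874512] [-3.60116196 -6.6489894   8.13346066]
```

View pics/d6.png

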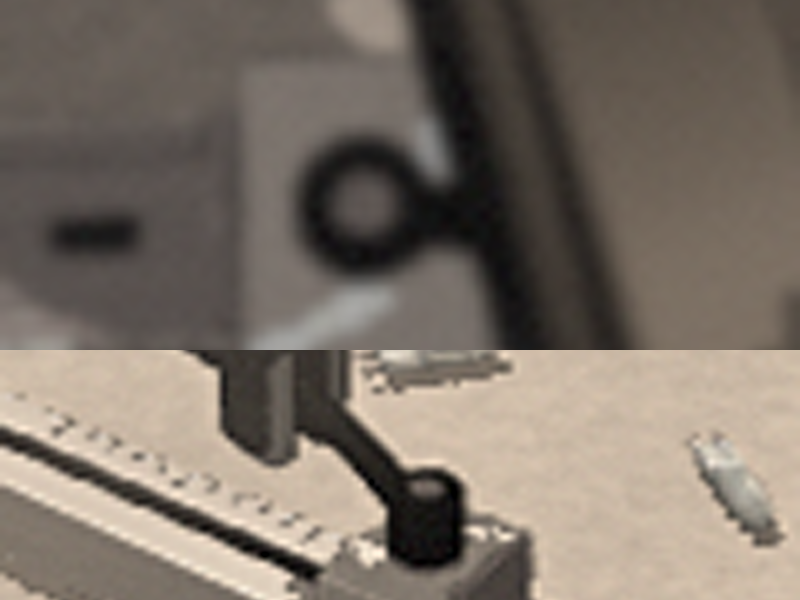

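The top view shows no bar visible between the face and the blank, and the TCP has stalled at y = -0.048: contact. One more nudge to confirm.

>>> move_arm:
  rows: [-0.1, 0.02, 0, 0, -0.1, 0.02, 0, 0, -0.1, 0.02, 0, 0]

```text
clock: 11.15
tcp_pos: [0.5577, -0.0479, 0.0788]
orientation: [2.057, -2.369, 0.005]
contact_force: [-3.1, -8.4, 7.3]
grip_width: 0.0112
gripper_force: 69.3
```

Confirmed: force rises while the position holds. Open to straddle, then push the lever clockwise with one finger.

>>> move_arm:
  rows: [0, 0, 0, 0, 0, 0, 0, 0, 0, 0, 0, 0, 0, 0, 0, 0]
  fingers: 0.45

```text
clock: 11.65
tcp_pos: [0.5581, -0.0431, 0.0782]
orientation: [-2.063, 2.369, 0.001]
contact_force: [0.3, 0.2, 0.1]
grip_width: 0.0385
gripper_force: 0.0
```

>>> move_arm:
  rows: [0.4, 0, 0, 0, 0.4, 0, 0, 0, 0.4, 0, 0, 0]

```text
clock: 12.02
tcp_pos: [0.5576, -0.0476, 0.0783]
orientation: [2.062, -2.37, -0.0]
contact_force: [-0.6, 0.5, 0.1]
grip_width: 0.0386
gripper_force: 0.0
```

>>> move_arm:
  rows: [0.2, 0.6, 0, 0, 0.2, 1.2, 0, 0, 0.1, 1.6, 0, 4, 0, 2.0, 0, 8, -0.15, 2.4, 0, 12, -0.35, 2.75, 0, 16, -0.75, 3.46, 0, 24, -1.3, 4.1, 0, 32, -1.9, 4.65, 0, 40, -1.9, 4.65, 0, 40]

```text
clock: 13.28
tcp_pos: [0.5147, -0.0227, 0.0787]
orientation: [-1.125, 2.931, -0.003]
contact_force: [2.7, -1.6, -0.8]
grip_width: 0.0388
gripper_force: 1.6
```

```bash
cat >> h.py <<'E'
def lev(hub=(.5653,.0085)):
    o=r.get_obs();M=R.from_rotvec(o["orientation"]).as_matrix()
    d=np.array([-.0269,.9996]);X=np.array([d[1],-d[0]])
    v=o["tcp_pos"][:2]-hub; x=M[:2,0];y=M[:2,1]
    ang=lambda w:np.arctan2(-w@X,-w@d)
    p=o["tcp_pos"][:2]-.012*y-hub
    F=-o["contact_force"];f=M.T@F
    print("tool ang",ang(x).round(3),"lever ang",ang(p).round(3),"r",np.hypot(*p).round(4),"F tool",f.round(1),"Fworld",F.round(1),"torque",(-(p[0]*F[1]-p[1]*F[0])).round(3),"tcp in tool",(M.T[:2,:2]@v).round(4))
E
python3 -c "
from h import *
lev()"
```

```text
tool ang 0.865 lever ang 0.842 r 0.0585 F tool [ 0.9  3.  -0.8] Fworld [-2.7  1.6  0.8] torque 0.177 tcp in tool [0.0585 0.0107]
```

>>> move_arm:
  rows: [-0.07, 0.3, 0, 3, -0.14, 0.61, 0, 6, -0.24, 0.9, 0, 9, -0.35, 1.19, 0, 12, -0.35, 1.19, 0, 12]

```text
clock: 13.9
tcp_pos: [0.5096, -0.012, 0.0787]
orientation: [-0.814, 3.032, -0.002]
contact_force: [3.3, -3.7, -0.8]
grip_width: 0.0383
gripper_force: 2.3
```

```bash
python3 -c "
from h import *
lev()"
```

```text
tool ang 1.073 lever ang 1.041 r 0.0585 F tool [ 1.   4.9 -0.8] Fworld [-3.3  3.7  0.8] torque 0.288 tcp in tool [0.0585 0.0101]
```

>>> move_arm:
  rows: [-0.07, 0.3, 0, 3, -0.14, 0.61, 0, 6, -0.24, 0.9, 0, 9, -0.35, 1.19, 0, 12]

```text
clock: 14.4
tcp_pos: [0.5067, -0.0006, 0.0787]
orientation: [-0.49, 3.101, -0.003]
contact_force: [3.2, -5.1, -0.4]
grip_width: 0.0384
gripper_force: 3.1
```

```bash
python3 -c "
from h import *
lev()"
```

```text
tool ang 1.285 lever ang 1.24 r 0.0586 F tool [ 1.5  5.8 -0.4] Fworld [-3.2  5.1  0.4] torque 0.345 tcp in tool [0.0585 0.0094]
```

>>> move_arm:
  rows: [-0.04, 0.3, 0, 3, -0.1, 0.61, 0, 6, -0.18, 0.9, 0, 9, -0.28, 1.19, 0, 11, -0.28, 1.19, 0, 11]

```text
clock: 15.02
tcp_pos: [0.5058, 0.0116, 0.0789]
orientation: [-0.193, 3.133, -0.002]
contact_force: [2.3, -4.9, 0.9]
grip_width: 0.0385
gripper_force: 2.8
```

```bash
python3 -c "
from h import *
lev()"
```

```text
tool ang 1.475 lever ang 1.447 r 0.0587 F tool [1.7 5.2 0.9] Fworld [-2.3  4.9 -0.9] torque 0.305 tcp in tool [0.0587 0.0104]
```

>>> move_arm:
  rows: [-0.06, 0.3, 0, 3, -0.14, 0.61, 0, 6, -0.24, 0.9, 0, 9, -0.33, 1.19, 0, 12]

```text
clock: 15.52
tcp_pos: [0.5078, 0.0221, 0.0792]
orientation: [0.14, 3.136, -0.004]
contact_force: [2.9, -10.7, 7.2]
grip_width: 0.0384
gripper_force: 5.1
```

```bash
python3 -c "
from h import *
lev()"
```

```text
tool ang 1.687 lever ang 1.626 r 0.0586 F tool [ 3.9 10.4  7.2] Fworld [-2.9 10.7 -7.2] torque 0.62 tcp in tool [0.0585 0.0084]
```

>>> move_arm:
  rows: [0, 0, 0, 0, 0, 0, 0, 0]

```text
clock: 15.78
tcp_pos: [0.5077, 0.0225, 0.0792]
orientation: [0.137, 3.136, -0.004]
contact_force: [2.9, -8.5, 6.1]
grip_width: 0.0383
gripper_force: 4.2
```

```bash
python3 -c "
from h import *
lev();print(r.get_obs()['moment'])
import cv2
b=r.grab_frame('scene')[120:270,220:420]
cv2.imwrite('pics/d7.png',cv2.resize(b,(800,600),interpolation=cv2.INTER_CUBIC))"
```

```text
tool ang 1.685 lever ang 1.633 r 0.0587 F tool [3.7 8.2 6. ] Fworld [-2.9  8.5 -6.1] torque 0.494 tcp in tool [0.0586 0.0089]
[-1.85886433 -0.35942725  0.07786872]
```

View pics/d7.png

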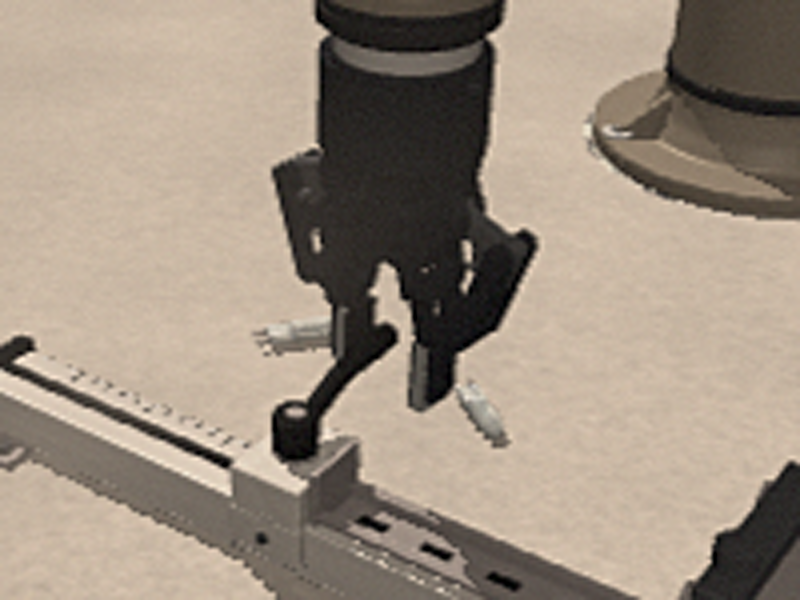

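The finger bears only on the lever, and the lever is biting (~1.5 rad on). Continuing in small steps.

>>> move_arm:
  rows: [-0.03, 0.15, 0, 1.5, -0.06, 0.3, 0, 3, -0.06, 0.3, 0, 3]

```text
clock: 16.2
tcp_pos: [0.5085, 0.0248, 0.0792]
orientation: [0.22, 3.131, -0.005]
contact_force: [2.2, -9.9, 7.2]
grip_width: 0.0387
gripper_force: 5.0
```

```bash
python3 -c "
from h import *
lev()"
```

```text
tool ang 1.738 lever ang 1.673 r 0.0586 F tool [3.6 9.5 7.2] Fworld [-2.2  9.9 -7.2] torque 0.567 tcp in tool [0.0585 0.0082]
```

>>> move_arm:
  rows: [-0.02, 0.1, 0, 1, -0.04, 0.2, 0, 2, -0.06, 0.3, 0, 3]

```text
clock: 16.58
tcp_pos: [0.5094, 0.0271, 0.0793]
orientation: [0.304, 3.124, -0.005]
contact_force: [1.1, -10.9, 6.1]
grip_width: 0.0388
gripper_force: 5.7
```

```bash
python3 -c "
from h import *
lev()"
```

```text
tool ang 1.791 lever ang 1.714 r 0.0586 F tool [ 3.1 10.5  6.1] Fworld [-1.1 10.9 -6.1] torque 0.627 tcp in tool [0.0584 0.0075]
```

>>> move_arm:
  rows: [-0.02, 0.1, 0, 1, -0.02, 0.1, 0, 1]

```text
clock: 16.82
tcp_pos: [0.5096, 0.028, 0.0792]
orientation: [0.33, 3.122, -0.006]
contact_force: [1.5, -11.9, 8.0]
grip_width: 0.0386
gripper_force: 5.6
```

```bash
python3 -c "
from h import *
lev()"
```

```text
tool ang 1.808 lever ang 1.731 r 0.0587 F tool [ 3.9 11.3  8. ] Fworld [-1.5 11.9 -8. ] torque 0.679 tcp in tool [0.0585 0.0074]
```

Firmly tight (~11 N at the grip). Easing off slowly until the finger is free.

>>> move_arm:
  rows: [0, -0.3, 0, 0, 0, -0.6, 0, 0, 0, -0.9, 0, 0, 0, -1.2, 0, 0, 0, -1.2, 0, 0]

```text
clock: 17.45
tcp_pos: [0.5062, 0.0203, 0.0782]
orientation: [-0.327, -3.124, -0.0]
contact_force: [-0.2, -0.3, 0.6]
grip_width: 0.0382
gripper_force: 0.0
```

```bash
python3 -c "
from h import *
lev()"
```

```text
tool ang 1.806 lever ang 1.599 r 0.0616 F tool [-0.1  0.4  0.6] Fworld [ 0.2  0.3 -0.6] torque 0.021 tcp in tool [ 0.0603 -0.0006]
```

>>> move_arm:
  rows: [0, -0.4, 0, 0, 0, -0.4, 0, 0, 0, -0.4, -2, 0, 0, -0.4, -5, 0, 0, -0.4, -9, 0, -1, -0.4, -12, 0, 3, -0.4, -12, 0, 6, -0.4, -12, 0, 6, -0.4, -12, 0, 6, -0.4, -12, 0]

```text
clock: 18.7
tcp_pos: [0.4476, 0.0289, 0.1986]
orientation: [0.326, 3.123, 0.001]
contact_force: [0.5, -0.1, 0.1]
grip_width: 0.038
gripper_force: 0.0
```

Run:
```python
from h import *
import cv2
s=r.grab_frame("scene");s0=cv2.imread("pics/scene0.png")
# blank's shift: align the slotted rail in scene view, start vs now
g0=cv2.cvtColor(s0,6);g=cv2.cvtColor(s,6)
t=g0[245:290,320:385]; m=cv2.matchTemplate(g[235:300,305:400],t,5);print("rail shift",cv2.minMaxLoc(m),"expect (15,10)")
a=np.array([.5674,-.0999]) 
# dark lever pixels in the scene around the stop
T=np.linalg.inv(np.array(r.camera_params("scene")["world_from_camera"]));p=r.camera_params("scene")
def proj(w):
    c=T[:3,:3]@w+T[:3,3];return np.array([p["fx"]*c[0]/c[2]+p["cx"],p["fy"]*c[1]/c[2]+p["cy"]])
hub=np.array([.5653,.0085,.0836]);d=np.array([-.0269,.9996,0]);X=np.array([d[1],-d[0],0])
for th in np.arange(.9,2.1,.1):
    q=[proj(hub+k*(-d*np.cos(th)-X*np.sin(th))) for k in(.05,.06,.07)]
    print(round(th,1),[int(g[int(round(v)),int(round(u))]) for u,v in q])
```

```text
rail shift (-0.09959754347801208, 0.9243714213371277, (1, 20), (15, 10)) expect (15,10)
0.9 [105, 160, 166]
1.0 [95, 125, 197]
1.1 [109, 123, 190]
1.2 [107, 138, 177]
1.3 [97, 137, 172]
1.4 [188, 190, 182]
1.5 [189, 191, 184]
1.6 [25, 33, 101]
1.7 [34, 28, 31]
1.8 [21, 10, 11]
1.9 [32, 129, 183]
2.0 [188, 175, 179]
2.1 [176, 173, 181]
```

```bash
python3 -c "
from h import *
print(r.hand_in())"
```

```text
the job is handed in; nothing more can be done
None
```

I set the length stop against the end of the blank and turned the clamp lever back to about 11 N at the grip; the job is handed in at about 19 s, the blank showed no shift in the camera image, and no verdict was returned.

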